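Put the two printed display trees together on their stands

ROBOT

A 6-joint arm with a two-finger parallel gripper is mounted at the origin on the work surface. World frame = base frame: x ahead of the robot, y to its left, z up, the work surface at z = 0. Lengths are in m, angles in rad, forces in N, time in s.
With the tool pointing down it reaches from about 0.35 to 0.975 m from the base axis. Payload 4.9 kg.
Tool frame: the origin (TCP) lies on the front face of the gripper's body, between the roots of the fingers; the fingertips stand ctrl.tip_extent ahead of it and the grasp point (between the pads) lies 54 mm ahead of it (ctrl.tip_extent is the distance from the TCP to the fingertips, in m); z points along the fingers, y is the line along which they close (so a half turn about z gives the same grasp; the last joint's range is limited). The gripper opens to 85 mm and grips with 20 to 120 N. Pads are 22 mm wide; open, the fingers measure 114 mm over their backs; the gripper's body (76 mm by 85 mm) begins 54 mm behind the grasp point. The pads swing forward as they close: fully open they stand 13 mm farther back than shut.
Start: joints at [1.11, 0.053, 1.613, -0, 1.476, -0.119], TCP at [0.209, 0.589, 0.304] pointing down, gripper open.
Joint ranges: [-3.01, 3.01], [-1.01, 2.22], [0.06, 2.58], [-1.02, 4.17], [0.09, 2.62], [-3.14, 3.14]. Speed limits (rad/s): [2.57, 2.57, 3.14, 3.14, 3.14, 3.14].

INTERFACE

Orientations are given as a rotation vector (axis times angle).
In Python, from station import ctrl gives the robot as it stands.
- The arm moves only by the tool apply_moves, never from a script. Its argument "rows" is one flat list of numbers, 6 for each row, row after row: the shift along the tool's x, y, z normalised to -1 to 1, where 1 is 0.6 m, then the turn, a rotation vector about the tool's x, y, z normalised to -1 to 1, where 1 is 90 degrees. A call has 1 to 20 rows; each row is the pose to reach, as a shift and turn from the pose commanded when the call began, along the tool's axes at that moment; what a row does not reach only later rows make up. A row lasts 1/10 s, in which the tool goes at most 50 mm and 8.59 degrees, less where a joint would pass 70% of its speed; a pose out of reach is approached as far as the arm can. A call with a number of a shift or a turn outside -1 to 1 is refused whole. A call with a gripper value outside its range is refused whole. "grip" is the opening, from 0 (shut) to 1 (fully open), set as the call begins (left out, the last holds). The fingers move at their own pace and stop on an object; "grip_force" is the grip in N (left out, the last holds). Time passes only in rows, so rows that repeat a pose let the fingers close. It gives the time, the measured TCP pose, the force, the opening and the grip force at its end, in the units of the state.
- ctrl.get_obs(): the state, without advancing time (a new reading comes with each control period).
- ctrl.get_image(name): name is "scene" or "top"; returns (picture, depth): 420x560x3 uint8, blue, green, red; 420x560 float32, m along the optical axis (not along the pixel's ray), 0 where there is no reading.
- ctrl.camera_model(name): a dict with "mtx" (3x3 intrinsics, pixels), "R" (3x3) and "t" (3): a world point X has camera coordinates R X + t. Camera axes: x right, y down, z forward; pixel columns grow to the right and rows downward; lengths in m; the calibration is good to about 2 mm. A picture is of the moment at which its call begins. camera_model takes no time and is no camera call.
- ctrl.finish_job(): hands the job in; it is judged then, once.
The state is a dict: "t": time; "q": joint angles; "dq": joint speeds; "effort": joint torques, N m; "tool_pos": TCP position; "tool_rot": TCP orientation; "contact_force": force on the tool from outside, world axes, zero at the start; "wrist_torque": the same for the moment, N m; "opening": finger opening in m; "grip_force": force on a finger pad.
Only numpy, scipy, OpenCV 4.12 (cv2) and the standard library are available. Lean on these libraries where they do the work, as an engineer would, in place of code of your own. Each camera call takes 0.05 s, during which the arm holds its last target. There are 200 camera calls.

TASK

Put the two printed trees together on their stands: the green tree on the white stand, with its large section at the bottom, the middle section on that and the yellow-tipped top last, and the blue tree on the black stand, large section first and then its yellow-tipped top. Every section must go fully home over the peg below it, so that it sits flat, and all must stand still and released at the end. Leave the spool, the scraper and the jar where they are.

Things in the scene. Friction and masses are not known exactly. Their poses are not given: they have to be found in the camera images.
- green_large_center (a point): Loose large bottom section of the green tree: a green cone 84 mm across at its foot, with a flat top 40 mm across 40 mm up, carrying a green round peg 24 mm across, 26 mm tall (last 5 mm bevelled) to grip; 66 mm tall, 50-105 g. Under it a central socket, 28 mm across, 28 mm deep, drops over any such peg until the underside rests flat. This point: on the axis, 33 mm above the underside; z up.
- green_middle_center (a point): Loose middle section of the green tree: a green cone 68 mm across at its foot, with a flat top 38 mm across 38 mm up, carrying a green round peg 24 mm across, 26 mm tall (last 5 mm bevelled) to grip; 64 mm tall, 38-77 g. Under it a central socket, 28 mm across, 28 mm deep, drops over any such peg until the underside rests flat. This point: on the axis, 32 mm above the underside; z up.
- green_top_center (a point): Loose top section of the green tree: a green cone 54 mm across at its foot, with a flat top 34 mm across 36 mm up, carrying a bright yellow round peg 24 mm across, 26 mm tall (last 5 mm bevelled) to grip; 62 mm tall, 28-56 g. Under it a central socket, 28 mm across, 28 mm deep, drops over any such peg until the underside rests flat. This point: on the axis, 31 mm above the underside; z up.
- blue_large_center (a point): Loose large bottom section of the blue tree: a blue cone 84 mm across at its foot, with a flat top 40 mm across 40 mm up, carrying a blue round peg 24 mm across, 26 mm tall (last 5 mm bevelled) to grip; 66 mm tall, 50-105 g. Under it a central socket, 28 mm across, 28 mm deep, drops over any such peg until the underside rests flat. This point: on the axis, 33 mm above the underside; z up.
- blue_top_center (a point): Loose top section of the blue tree: a blue cone 54 mm across at its foot, with a flat top 34 mm across 36 mm up, carrying a bright yellow round peg 24 mm across, 26 mm tall (last 5 mm bevelled) to grip; 62 mm tall, 28-56 g. Under it a central socket, 28 mm across, 28 mm deep, drops over any such peg until the underside rests flat. This point: on the axis, 31 mm above the underside; z up.
- white_stand: White display stand, fixed to the bench: a round plate 92 mm across and 12 mm thick with an upright round peg in its middle, 24 mm across and 26 mm tall (its last 5 mm bevelled; peg top 38 mm above the bench). Origin at the centre of its underside, on the bench; z axis up.
- black_stand: Black display stand, fixed to the bench: a round plate 92 mm across and 12 mm thick with an upright round peg in its middle, 24 mm across and 26 mm tall (its last 5 mm bevelled; peg top 38 mm above the bench). Origin at the centre of its underside, on the bench; z axis up.
- spool: Bystander: full-size filament spool with grey flanges and orange filament, lying flat, 200 mm across, 66 mm high. Origin at the centre of its underside.
- scraper: Bystander: scraper with a black handle and a steel blade, lying flat, 240 mm long, 65 mm wide at the blade, 20 mm high. Origin at the middle of its length, on the bench; x axis from handle to blade.
- jar: Bystander: small jar with a red lid and a paper label, 56 mm across, 70 mm tall. Origin at the centre of its underside.
Not all that is in view belongs to the job. What is shaped like the part that bears green_middle_center but orange is not meant.

How it is judged:
At the end, for the whole second after the job is handed in: Green large, middle, top stacked on the white stand and blue large, top on the black: centres within 12 mm of the stand's axis and 4 mm of seated height (large 45, green middle 84, green top 121, blue top 83 mm above bench), tilt under 0.1 rad, at rest (under 0.02 m/s, 0.2 rad/s) (horizontal distance between each of green_large_center, green_middle_center, green_top_center and white_stand below 0.012 m and z of green_large_center in the frame of white_stand between 0.041 and 0.049 m and angle between each of green_large_center, green_middle_center, green_top_center, blue_large_center, blue_top_center's own z axis and vertical below 0.1 rad and linear speed of each of green_large, green_middle, green_top, blue_large, blue_top below 0.02 m/s and angular speed of each of green_large, green_middle, green_top, blue_large, blue_top below 0.2 rad/s and z of green_middle_center in the frame of white_stand between 0.08 and 0.088 m and z of green_top_center in the frame of white_stand between 0.117 and 0.125 m and horizontal distance between each of blue_large_center, blue_top_center and black_stand below 0.012 m and z of blue_large_center in the frame of black_stand between 0.041 and 0.049 m and z of blue_top_center in the frame of black_stand between 0.079 and 0.087 m); the robot touches nothing.
It fails at once if the spool is moved by more than 20 mm (distance of spool from where it was at the start of the episode above 0.02 m).
It fails at once if the scraper is moved by more than 20 mm (distance of scraper from where it was at the start of the episode above 0.02 m).
It fails at once if the jar is moved by more than 20 mm (distance of jar from where it was at the start of the episode above 0.02 m).
It also fails if it takes over 144 s, if anything falls off the work surface, if the arm or the gripper's body presses on something with over 40 N, if the wrist force passes 120 N, or if a joint passes its speed limit or range.

## Working session

There is one attempt and no reset: what is moved stays moved. The work goes in short steps, Python scripts to look and compute and a tool call to move; the robot and the scene stay as the last step left them, time stands still between calls to the robot, and variables do not carry over. Pictures are saved under pics/ and viewed, at most 14 in all, crops included, and the job is handed in when it is done.

Besides the shell and the picture viewer there is one more tool, called by a JSON object that holds its "op" and its "data", one argument or row to a line. apply_moves: Moves the arm, as the interface text tells. Its arguments: {"type":"object","properties":{"rows":{"type":"array","items":{"type":"number"}},"grip":{"type":"number"},"grip_force":{"type":"number"}},"required":["rows"]}

```bash
mkdir -p pics
python3 - <<'E'
from station import ctrl
import cv2,numpy as np
for n in("scene","top"):
    im,d=ctrl.get_image(n); cv2.imwrite(f"pics/{n}0.png",im); np.savez(f"pics/{n}0.npz",im=im,d=d)
    m=ctrl.camera_model(n); print(n,np.round(m["mtx"],1).tolist(),np.round(m["R"],3).tolist(),np.round(m["t"],3), -np.array(m["R"]).T@m["t"])
o=ctrl.get_obs();print(o,ctrl.tip_extent)
E
```

```text
scene [[381.7, 0.0, 276.8], [0.0, 381.7, 204.9], [0.0, 0.0, 1.0]] [[-0.845, 0.534, -0.004], [0.437, 0.687, -0.58], [-0.307, -0.492, -0.815]] [ 0.487 -0.205  1.237] [0.88058309 0.48975003 0.89115688]
top [[478.9, 0.0, 285.7], [0.0, 478.9, 214.5], [0.0, 0.0, 1.0]] [[0.009, -1.0, 0.012], [-0.988, -0.01, -0.155], [0.155, -0.01, -0.988]] [-0.016  0.591  1.21 ] [0.39666792 0.00257595 1.28674054]
{'t': 0.1, 'q': array([ 1.10999471e+00,  5.32574949e-02,  1.61413968e+00, -2.78331402e-06,
        1.47600643e+00, -1.18972026e-01]), 'dq': array([-0.00038807, -0.00110522, -0.00303059,  0.00024608,  0.00170655,
       -0.00166317]), 'effort': array([ 3.49013690e-04, -3.94902742e+01, -3.71363211e+01, -6.86282442e-05,
        4.04597085e-03, -1.90250819e-05]), 'tool_pos': array([0.20929951, 0.58845984, 0.30281668]), 'tool_rot': array([-5.34246079e-01, -3.09530977e+00,  2.72674368e-03]), 'contact_force': array([-0.00505846, -0.58435668,  0.38990098]), 'wrist_torque': array([-0.01817367, -0.0060256 , -0.0163464 ]), 'grip_force': 0.0, 'opening': 0.08553137417178006} 0.0726
```

View pics/scene0.png

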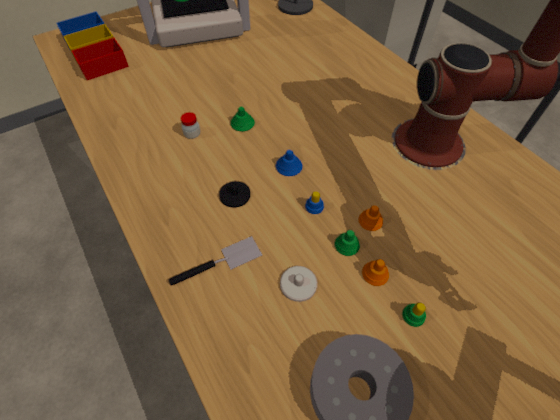

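View pics/top0.png

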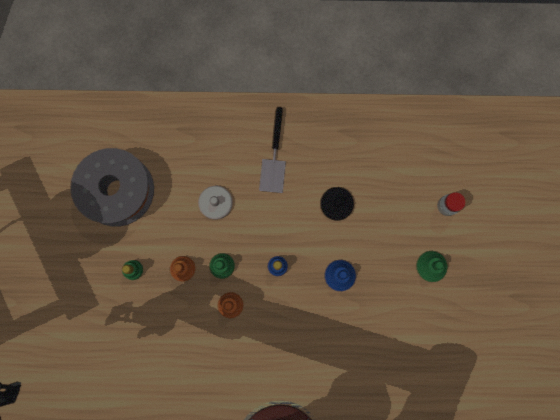

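The top view shows these parts:
- **Green:** parts at (432,266), (222,266) and (132,270, yellow tip).
- **Blue:** parts at (340,275) and (278,266, yellow tip).
- **Orange:** decoys at (182,268) and (231,305).
- **Stands:** white at (215,202), black at (337,203).

Green (222,266) fits the middle section, because the orange ones are the wrong colour. I'll measure the parts in both views and check the choice in an enlarged crop.

```bash
cat > h.py <<'E'
import cv2,numpy as np
from station import ctrl
def cloud(n,im,d):
    m=ctrl.camera_model(n);K,R,t=[np.array(m[k]) for k in("mtx","R","t")]
    v,u=np.indices(d.shape); p=np.stack([(u-K[0,2])/K[0,0]*d,(v-K[1,2])/K[1,1]*d,d],-1)
    return (p-t)@R
def proj(n,X):
    m=ctrl.camera_model(n);p=np.array(m["mtx"])@(np.array(m["R"])@X+m["t"]);return p[:2]/p[2]
def tri(a,b):  # midpoint of two pixel rays: a in top, b in scene
    P=[];
    for n in("top","scene"):
        m=ctrl.camera_model(n);P.append(np.array(m["mtx"])@np.c_[m["R"],m["t"]])
    X=cv2.triangulatePoints(P[0],P[1],np.array(a,float).reshape(2,1),np.array(b,float).reshape(2,1))[:,0];return X[:3]/X[3]
E
python3 - <<'E'
from h import *
D={n:(lambda z:(z["im"],z["d"]))(np.load(f"pics/{n}0.npz")) for n in("top","scene")}
objs=dict(GL=(432,266),GM=(222,266),GT=(132,270),BL=(340,275),BT=(278,266),W=(215,202),B=(337,203),O1=(182,268),O2=(231,305),jar=(453,203))
C={n:cloud(n,*D[n]) for n in D}
for k,(u,v) in objs.items():
    c=C["top"][v-16:v+17,u-16:u+17].reshape(-1,3); c0=np.median(c[c[:,2]>.005],0)
    row=[k]; px=[]
    for n in("top","scene"):
        A=C[n]; m=(np.hypot(A[...,0]-c0[0],A[...,1]-c0[1])<.05)&(A[...,2]>.005)
        zt=np.percentile(A[m][:,2],98)
        t=m&(A[...,2]>zt-.004)
        vv,uu=np.nonzero(t); px.append((uu.mean(),vv.mean()))
        f=m&(A[...,2]<.03)
        xy=A[m][:,:2].astype(np.float32); (fx,fy),r=cv2.minEnclosingCircle(xy)
        row+=[n,t.sum(),np.round(np.r_[A[t].mean(0)],4),"foot",round(fx,4),round(fy,4),round(r,4)]
    print(*row,"tri",np.round(tri(*px),4))
im=D["top"][0];a=cv2.resize(im[180:325,100:460],None,fx=2.2,fy=2.2,interpolation=cv2.INTER_CUBIC);cv2.imwrite("pics/crop.png",a)
E
```

```text
GL top 50 [ 0.4628 -0.4005  0.0666] foot 0.4609 -0.392 0.0496 scene 26 [ 0.4641 -0.398   0.0658] foot 0.4631 -0.3917 0.0476 tri [ 0.4628 -0.4017  0.0627]
GM top 47 [0.4593 0.1594 0.0647] foot 0.4564 0.1594 0.0469 scene 46 [0.4613 0.1625 0.0645] foot 0.4641 0.153 0.0423 tri [0.4593 0.1603 0.0599]
GT top 44 [0.446  0.3934 0.0633] foot 0.4441 0.3851 0.0475 scene 58 [0.4469 0.3966 0.0631] foot 0.4406 0.3991 0.0363 tri [0.4457 0.3954 0.0591]
BL top 51 [ 0.4355 -0.1553  0.0664] foot 0.4341 -0.1524 0.0493 scene 32 [ 0.4369 -0.1529  0.0661] foot 0.4384 -0.1493 0.043 tri [ 0.4354 -0.1556  0.063 ]
BT top 43 [0.4597 0.0119 0.0622] foot 0.4572 0.0115 0.0497 scene 39 [0.4613 0.0136 0.0622] foot 0.4635 0.007 0.0459 tri [0.4598 0.0119 0.0592]
W top 52 [0.6295 0.1822 0.0378] foot 0.6275 0.1827 0.049 scene 62 [0.6312 0.1842 0.0379] foot 0.6286 0.1826 0.0473 tri [0.6302 0.1828 0.034 ]
B top 45 [ 0.6288 -0.1482  0.039 ] foot 0.6268 -0.1477 0.0488 scene 39 [ 0.6307 -0.1451  0.0375] foot 0.63 -0.1465 0.0468 tri [ 0.6297 -0.1488  0.033 ]
O1 top 44 [0.4509 0.2633 0.0654] foot 0.4504 0.2547 0.0483 scene 55 [0.4525 0.2658 0.0646] foot 0.455 0.2626 0.0374 tri [0.4509 0.2645 0.0608]
O2 top 48 [0.3554 0.1336 0.0647] foot 0.3559 0.1294 0.049 scene 40 [0.3581 0.1357 0.0646] foot 0.3585 0.1339 0.0362 tri [0.3554 0.134  0.0603]
jar top 126 [ 0.6254 -0.4484  0.0725] foot 0.6226 -0.4388 0.049 scene 122 [ 0.6271 -0.4465  0.0702] foot 0.6253 -0.4452 0.03 tri [ 0.6263 -0.4503  0.067 ]
```

View pics/crop.png

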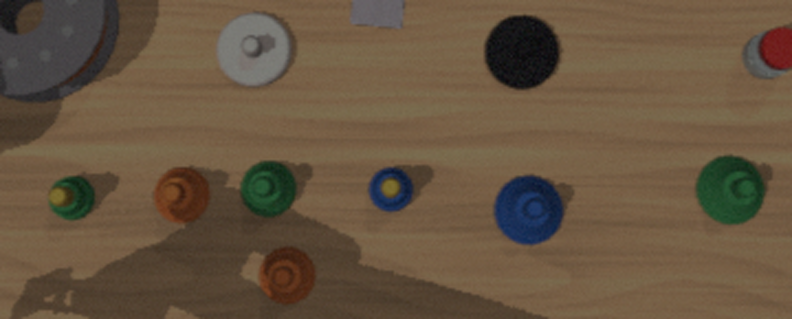

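The crop confirms it: the green middle section is at crop (268,188), next to two same-shaped orange decoys at (182,194) and (286,275) that I'll leave alone. I'll start by aligning the tool with the world axes and moving to a via point.

{"op": "apply_moves", "data": {
  "rows": [-0.626, -0.464, 0, 0, 0, -0.2176, -0.626, -0.464, 0, 0, 0, -0.2176, -0.626, -0.464, 0, 0, 0, -0.2176, -0.626, -0.464, 0, 0, 0, -0.2176, -0.626, -0.464, 0, 0, 0, -0.2176, -0.626, -0.464, 0, 0, 0, -0.2176, -0.626, -0.464, 0, 0, 0, -0.2176, -0.626, -0.464, 0, 0, 0, -0.2176, -0.626, -0.464, 0, 0, 0, -0.2176, -0.626, -0.464, 0, 0, 0, -0.2176, -0.626, -0.464, 0, 0, 0, -0.2176, -0.626, -0.464, 0, 0, 0, -0.2176],
  "grip": 1,
  "grip_force": 60
}}

```text
t: 1.3
tool_pos: [0.4698, 0.2006, 0.3034]
tool_rot: [-0.002, -3.14, -0.0]
contact_force: [0.0, -0.1, -0.4]
opening: 0.0853
grip_force: 0.0
```

{"op": "apply_moves", "data": {
  "rows": [0.0105, -1, 0, 0, 0, 0, 0.0105, -1, 0, 0, 0, 0, 0.0105, -1, 0, 0, 0, 0, 0.0105, -1, 0, 0, 0, 0, 0.0105, -1, 0, 0, 0, 0, 0.0105, -1, 0, 0, 0, 0, 0.0105, -1, 0, 0, 0, 0, 0.0105, -1, 0, 0, 0, 0, 0.0105, -1, 0, 0, 0, 0, 0.0105, -1, 0, 0, 0, 0, 0.0105, -1, 0, 0, 0, 0, 0.0105, -1, 0, 0, 0, 0, 0.0105, -1, 0, 0, 0, 0, 0.0105, -1, 0.172, 0, 0, 0, 0.0105, -1, 0.172, 0, 0, 0, 0.0105, -1, 0.172, 0, 0, 0, 0.0105, -1, 0.172, 0, 0, 0]
}}

```text
t: 3.0
tool_pos: [0.464, -0.3974, 0.1997]
tool_rot: [0.003, -3.139, -0.004]
contact_force: [0.6, 0.1, 0.5]
opening: 0.0855
grip_force: 0.0
```

{"op": "apply_moves", "data": {
  "rows": [0.001, -0.003, 0.05, 0, 0, 0, 0.001, -0.003, 0.1, 0, 0, 0, 0.001, -0.003, 0.13, 0, 0, 0, 0.001, -0.003, 0.141, 0, 0, 0, 0.001, -0.003, 0.141, 0, 0, 0, 0.001, -0.003, 0.141, 0, 0, 0]
}}

```text
t: 3.6
tool_pos: [0.4646, -0.4022, 0.1191]
tool_rot: [-0.001, 3.138, -0.005]
contact_force: [0.5, 0.3, 0.5]
opening: 0.0852
grip_force: 0.0
```

{"op": "apply_moves", "data": {
  "rows": [0, 0, 0, 0, 0, 0, 0, 0, 0, 0, 0, 0, 0, 0, 0, 0, 0, 0, 0, 0, 0, 0, 0, 0, 0, 0, 0, 0, 0, 0, 0, 0, 0, 0, 0, 0, 0, 0, 0, 0, 0, 0, 0, 0, 0, 0, 0, 0],
  "grip": 0,
  "grip_force": 60
}}

```text
t: 4.4
tool_pos: [0.4633, -0.4014, 0.1165]
tool_rot: [-0.0, 3.141, -0.001]
contact_force: [0.3, -0.3, 3.2]
opening: 0.0218
grip_force: 59.1
```

```bash
python3 -c "
from station import ctrl
print(ctrl.tip_extent, ctrl.get_obs())"
```

```text
0.0726 {'t': 4.4, 'q': array([-8.35217832e-01,  2.07327122e-01,  1.77530689e+00, -1.52058185e-06,
        1.15825697e+00, -2.40601428e+00]), 'dq': array([ 4.75221706e-04, -5.32073884e-06,  1.04314886e-03, -4.04219154e-04,
       -1.69442436e-03,  1.60714975e-04]), 'effort': array([ 5.00924815e-02, -3.93385756e+01, -3.05689251e+01, -1.81845058e-02,
       -5.21350675e-02, -4.23266902e-03]), 'tool_pos': array([ 0.46333733, -0.40138878,  0.11653098]), 'tool_rot': array([-1.14887220e-06,  3.14112275e+00, -8.18550719e-04]), 'contact_force': array([ 0.25052411, -0.26798224,  3.18026384]), 'wrist_torque': array([ 0.02403774,  0.05132445, -0.02204808]), 'grip_force': 59.08485306892544, 'opening': 0.021808135781134354}
```

{"op": "apply_moves", "data": {
  "rows": [0, 0, 0, 0, 0, 0, 0, 0, 0, 0, 0, 0, 0, 0, 0.003, 0, 0, 0, 0, 0, 0.003, 0, 0, 0],
  "grip": 0.6
}}

```text
t: 4.8
tool_pos: [0.4628, -0.4008, 0.1136]
tool_rot: [-0.0, -3.141, -0.001]
contact_force: [-0.3, 0.3, -0.5]
opening: 0.0515
grip_force: 0.0
```

{"op": "apply_moves", "data": {
  "rows": [0, 0, 0, 0, 0, 0, 0, 0, 0, 0, 0, 0, 0, 0, 0, 0, 0, 0, 0, 0, 0, 0, 0, 0, 0, 0, 0, 0, 0, 0, 0, 0, 0, 0, 0, 0, 0, 0, 0, 0, 0, 0],
  "grip": 0
}}

```text
t: 5.5
tool_pos: [0.4632, -0.4013, 0.1144]
tool_rot: [0.0, 3.141, -0.0]
contact_force: [-0.3, -0.4, 0.6]
opening: 0.022
grip_force: 58.9
```

{"op": "apply_moves", "data": {
  "rows": [0, 0, -0.03, 0, 0, 0, 0, 0, -0.06, 0, 0, 0, 0, 0, -0.06, 0, 0, 0]
}}

```text
t: 5.8
tool_pos: [0.4642, -0.4023, 0.153]
tool_rot: [-0.0, 3.138, -0.006]
contact_force: [-0.2, -1.4, -0.3]
opening: 0.0216
grip_force: 58.9
```

Run:
```python
from h import *
im,d=ctrl.get_image("scene");cv2.imwrite("pics/s1.png",cv2.resize(im[60:180,190:330],None,fx=4,fy=4))
```

```text
(no output)
```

View pics/s1.png

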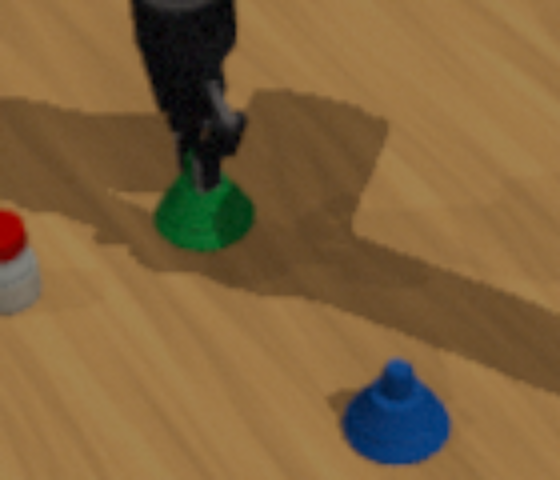

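The scene crop shows the green large section gripped by its peg at about (205,200) and clear of the bench. I'll carry it to the white stand.

{"op": "apply_moves", "data": {
  "rows": [0, 0, -0.083, 0, 0, 0, 0, 0, -0.166, 0, 0, 0, 0, 0, -0.25, 0, 0, 0, -0.277, 0.976, -0.25, 0, 0, 0, -0.277, 0.976, -0.25, 0, 0, 0, -0.277, 0.976, -0.25, 0, 0, 0, -0.277, 0.976, -0.25, 0, 0, 0, -0.277, 0.976, -0.25, 0, 0, 0, -0.277, 0.976, -0.25, 0, 0, 0, -0.277, 0.976, -0.25, 0, 0, 0, -0.277, 0.976, -0.25, 0, 0, 0, -0.277, 0.976, -0.25, 0, 0, 0, -0.277, 0.976, -0.25, 0, 0, 0, -0.277, 0.976, -0.25, 0, 0, 0, -0.277, 0.976, -0.25, 0, 0, 0, -0.277, 0.976, -0.25, 0, 0, 0, -0.277, 0.976, -0.25, 0, 0, 0, -0.277, 0.976, -0.25, 0, 0, 0]
}}

```text
t: 7.65
tool_pos: [0.6289, 0.1837, 0.2989]
tool_rot: [-0.0, -3.139, 0.002]
contact_force: [-0.1, -0.7, -1.1]
opening: 0.0218
grip_force: 59.3
```

{"op": "apply_moves", "data": {
  "rows": [0, 0, 0.08, 0, 0, 0, 0, 0, 0.14, 0, 0, 0, 0, 0, 0.19, 0, 0, 0, 0, 0, 0.19, 0, 0, 0, 0, 0, 0.19, 0, 0, 0, 0, 0, 0.19, 0, 0, 0]
}}

```text
t: 8.25
tool_pos: [0.6307, 0.1838, 0.1893]
tool_rot: [0.002, 3.137, 0.001]
contact_force: [-0.1, 0.6, -0.3]
opening: 0.0219
grip_force: 59.3
```

{"op": "apply_moves", "data": {
  "rows": [0, 0, 0.02, 0, 0, 0, 0, 0, 0.035, 0, 0, 0, 0, 0, 0.045, 0, 0, 0, 0, 0, 0.055, 0, 0, 0, 0, 0, 0.062, 0, 0, 0, 0, 0, 0.062, 0, 0, 0, 0, 0, 0.062, 0, 0, 0]
}}

```text
t: 8.95
tool_pos: [0.6294, 0.1845, 0.1491]
tool_rot: [-0.0, 3.142, 0.0]
contact_force: [0.5, -0.4, -1.1]
opening: 0.0218
grip_force: 59.3
```

{"op": "apply_moves", "data": {
  "rows": [-0.0015, -0.002, 0, 0, 0, 0, -0.0015, -0.002, 0.01, 0, 0, 0, -0.0015, -0.002, 0.02, 0, 0, 0, -0.0015, -0.002, 0.032, 0, 0, 0, -0.0015, -0.002, 0.035, 0, 0, 0, -0.0015, -0.002, 0.035, 0, 0, 0]
}}

```text
t: 9.55
tool_pos: [0.6299, 0.1832, 0.1273]
tool_rot: [0.0, -3.14, 0.0]
contact_force: [0.4, -0.9, -0.8]
opening: 0.0219
grip_force: 59.3
```

{"op": "apply_moves", "data": {
  "rows": [0, 0, 0.002, 0, 0, 0, 0, 0, 0.002, 0, 0, 0]
}}

```text
t: 9.75
tool_pos: [0.6303, 0.1833, 0.1269]
tool_rot: [0.0, 3.141, 0.0]
contact_force: [1.0, -0.3, -0.4]
opening: 0.0218
grip_force: 59.3
```

{"op": "apply_moves", "data": {
  "rows": [0, 0, 0, 0, 0, 0, 0, 0, 0, 0, 0, 0, 0, 0, 0, 0, 0, 0, 0, 0, 0, 0, 0, 0, 0, 0, 0, 0, 0, 0, 0, 0, -0.08, 0, 0, 0, 0, 0, -0.16, 0, 0, 0, 0, 0, -0.24, 0, 0, 0, 0, 0, -0.29, 0, 0, 0, 0, 0, -0.29, 0, 0, 0],
  "grip": 1
}}

```text
t: 10.75
tool_pos: [0.6325, 0.1837, 0.3088]
tool_rot: [-0.0, 3.129, 0.003]
contact_force: [-0.3, 0.1, 1.4]
opening: 0.0857
grip_force: 0.0
```

{"op": "apply_moves", "data": {
  "rows": [0.283, -0.0375, 0, 0, 0, 0, 0.283, -0.0375, 0, 0, 0, 0, 0.283, -0.0375, 0, 0, 0, 0, 0.283, -0.0375, 0, 0, 0, 0, 0.283, -0.0375, 0.1, 0, 0, 0, 0.283, -0.0375, 0.2, 0, 0, 0, 0.283, -0.0375, 0.2, 0, 0, 0, 0.283, -0.0375, 0.2, 0, 0, 0, 0.283, -0.0375, 0.2, 0, 0, 0, 0.283, -0.0375, 0.2, 0, 0, 0]
}}

```text
t: 11.75
tool_pos: [0.4616, 0.161, 0.1829]
tool_rot: [-0.0, 3.138, 0.001]
contact_force: [0.8, 0.2, 0.3]
opening: 0.0855
grip_force: 0.0
```

Run:
```python
from h import *
D={n:ctrl.get_image(n) for n in("top","scene")}
for n in D:
    A=cloud(n,*D[n]); m=(np.hypot(A[...,0]-.6304,A[...,1]-.183)<.05)&(A[...,2]>.005)
    zt=np.percentile(A[m][:,2],98);t=m&(A[...,2]>zt-.004);print(n,t.sum(),np.round(A[t].mean(0),4))
cv2.imwrite("pics/s2.png",D["scene"][0])
o=ctrl.get_obs();print(o["tool_pos"])
```

```text
top 47 [0.6295 0.1827 0.0788]
scene 66 [0.6313 0.1856 0.078 ]
[0.46169554 0.16099009 0.18309144]
```

Green large is seated: its peg top is at 78 mm, as expected. Next is the middle section.

{"op": "apply_moves", "data": {
  "rows": [0.002, 0, 0.05, 0, 0, 0, 0.002, 0, 0.09, 0, 0, 0, 0.002, 0, 0.117, 0, 0, 0, 0.002, 0, 0.117, 0, 0, 0, 0.002, 0, 0.117, 0, 0, 0]
}}

```text
t: 12.35
tool_pos: [0.46, 0.1609, 0.1119]
tool_rot: [-0.0, 3.14, 0.0]
contact_force: [-0.1, -0.0, 0.1]
opening: 0.0852
grip_force: 0.0
```

{"op": "apply_moves", "data": {
  "rows": [0, 0, 0, 0, 0, 0, 0, 0, 0, 0, 0, 0, 0, 0, 0, 0, 0, 0, 0, 0, 0, 0, 0, 0, 0, 0, 0, 0, 0, 0, 0, 0, 0, 0, 0, 0, 0, 0, 0, 0, 0, 0, 0, 0, 0, 0, 0, 0],
  "grip": 0
}}

```text
t: 13.15
tool_pos: [0.4598, 0.1608, 0.1114]
tool_rot: [0.0, 3.14, 0.0]
contact_force: [0.6, -1.0, 4.1]
opening: 0.0216
grip_force: 59.3
```

{"op": "apply_moves", "data": {
  "rows": [0, 0, -0.08, 0, 0, 0, 0, 0, -0.16, 0, 0, 0, 0, 0, -0.24, 0, 0, 0, 0, 0, -0.3, 0, 0, 0, -0.2837, 0.038, -0.3, 0, 0, 0, -0.2837, 0.038, -0.3, 0, 0, 0, -0.2837, 0.038, -0.3, 0, 0, 0, -0.2837, 0.038, -0.3, 0, 0, 0, -0.2837, 0.038, -0.3, 0, 0, 0, -0.2837, 0.038, -0.3, 0, 0, 0, -0.2837, 0.038, -0.22, 0, 0, 0, -0.2837, 0.038, -0.17, 0, 0, 0, -0.2837, 0.038, -0.16, 0, 0, 0, -0.2837, 0.038, -0.16, 0, 0, 0, -0.2837, 0.038, -0.16, 0, 0, 0, -0.2837, 0.038, -0.16, 0, 0, 0]
}}

```text
t: 14.75
tool_pos: [0.6305, 0.1838, 0.2098]
tool_rot: [-0.0, 3.137, 0.001]
contact_force: [0.9, -0.2, -1.2]
opening: 0.0217
grip_force: 59.2
```

{"op": "apply_moves", "data": {
  "rows": [0, 0, 0.015, 0, 0, 0, 0, 0, 0.03, 0, 0, 0, 0, 0, 0.038, 0, 0, 0, 0, 0, 0.045, 0, 0, 0, 0, 0, 0.045, 0, 0, 0, 0, 0, 0.045, 0, 0, 0]
}}

```text
t: 15.35
tool_pos: [0.6295, 0.1835, 0.1795]
tool_rot: [0.0, -3.141, 0.0]
contact_force: [-0.2, -0.8, 0.2]
opening: 0.022
grip_force: 59.2
```

{"op": "apply_moves", "data": {
  "rows": [-0.001, 0, 0.01, 0, 0, 0, -0.001, 0, 0.018, 0, 0, 0, -0.001, 0, 0.023, 0, 0, 0, -0.001, 0, 0.027, 0, 0, 0, -0.001, 0, 0.027, 0, 0, 0, -0.001, 0, 0.027, 0, 0, 0]
}}

```text
t: 15.95
tool_pos: [0.6301, 0.1836, 0.1634]
tool_rot: [-0.0, 3.141, 0.0]
contact_force: [-0.2, 1.0, 0.2]
opening: 0.0218
grip_force: 59.2
```

{"op": "apply_moves", "data": {
  "rows": [0, 0, 0, 0, 0, 0, 0, 0, 0, 0, 0, 0, 0, 0, 0, 0, 0, 0, 0, 0, 0, 0, 0, 0, 0, 0, 0, 0, 0, 0, 0, 0, -0.08, 0, 0, 0, 0, 0, -0.16, 0, 0, 0, 0, 0, -0.23, 0, 0, 0, 0, 0, -0.23, 0, 0, 0, 0, 0, -0.23, 0, 0, 0],
  "grip": 1
}}

```text
t: 16.95
tool_pos: [0.6307, 0.1837, 0.3037]
tool_rot: [-0.0, 3.138, 0.001]
contact_force: [-0.3, -0.3, -0.8]
opening: 0.0857
grip_force: 0.0
```

{"op": "apply_moves", "data": {
  "rows": [0.307, 0.352, 0, 0, 0, 0, 0.307, 0.352, 0, 0, 0, 0, 0.307, 0.352, 0, 0, 0, 0, 0.307, 0.352, 0, 0, 0, 0, 0.307, 0.352, 0, 0, 0, 0, 0.307, 0.352, 0, 0, 0, 0, 0.307, 0.352, 0.1, 0, 0, 0, 0.307, 0.352, 0.2, 0, 0, 0, 0.307, 0.352, 0.2, 0, 0, 0, 0.307, 0.352, 0.2, 0, 0, 0, 0.307, 0.352, 0.2, 0, 0, 0]
}}

```text
t: 18.05
tool_pos: [0.4454, 0.3944, 0.1804]
tool_rot: [-0.0, -3.14, 0.002]
contact_force: [0.1, -0.1, 1.3]
opening: 0.0857
grip_force: 0.0
```

Run:
```python
from h import *
D={n:ctrl.get_image(n) for n in("top","scene")}
for n in D:
    A=cloud(n,*D[n])
    for c in((.6304,.183),(.4465,.395)):
        m=(np.hypot(A[...,0]-c[0],A[...,1]-c[1])<.05)&(A[...,2]>.005)
        zt=np.percentile(A[m][:,2],98);t=m&(A[...,2]>zt-.004);print(n,t.sum(),np.round(A[t].mean(0),4))
o=ctrl.get_obs();print(o["tool_pos"])
```

```text
top 57 [0.6286 0.1833 0.1163]
top 125 [0.433  0.3948 0.4351]
scene 71 [0.6307 0.1862 0.1162]
scene 281 [0.4384 0.3932 0.4365]
[0.44677666 0.39522424 0.18332078]
```

The middle section is seated (peg top at 116 mm). Next is the green top.

{"op": "apply_moves", "data": {
  "rows": [0, 0, 0.05, 0, 0, 0, 0, 0, 0.09, 0, 0, 0, 0, 0, 0.119, 0, 0, 0, 0, 0, 0.119, 0, 0, 0, 0, 0, 0.119, 0, 0, 0]
}}

```text
t: 18.65
tool_pos: [0.4468, 0.3953, 0.1119]
tool_rot: [0.0, 3.139, 0.002]
contact_force: [0.6, 0.5, 0.3]
opening: 0.0857
grip_force: 0.0
```

{"op": "apply_moves", "data": {
  "rows": [0, 0, 0, 0, 0, 0, 0, 0, 0, 0, 0, 0, 0, 0, 0, 0, 0, 0, 0, 0, 0, 0, 0, 0, 0, 0, 0, 0, 0, 0, 0, 0, 0, 0, 0, 0, 0, 0, 0, 0, 0, 0, 0, 0, 0, 0, 0, 0],
  "grip": 0
}}

```text
t: 19.45
tool_pos: [0.4463, 0.3949, 0.1108]
tool_rot: [0.0, 3.141, 0.001]
contact_force: [0.7, -1.7, 5.2]
opening: 0.022
grip_force: 59.3
```

{"op": "apply_moves", "data": {
  "rows": [0, 0, -0.08, 0, 0, 0, 0, 0, -0.16, 0, 0, 0, 0, 0, -0.24, 0, 0, 0, 0, 0, -0.315, 0, 0, 0, -0.306, -0.3515, -0.315, 0, 0, 0, -0.306, -0.3515, -0.315, 0, 0, 0, -0.306, -0.3515, -0.315, 0, 0, 0, -0.306, -0.3515, -0.315, 0, 0, 0, -0.306, -0.3515, -0.315, 0, 0, 0, -0.306, -0.3515, -0.315, 0, 0, 0, -0.306, -0.3515, -0.315, 0, 0, 0, -0.306, -0.3515, -0.26, 0, 0, 0, -0.306, -0.3515, -0.232, 0, 0, 0, -0.306, -0.3515, -0.232, 0, 0, 0, -0.306, -0.3515, -0.232, 0, 0, 0, -0.306, -0.3515, -0.232, 0, 0, 0]
}}

```text
t: 21.05
tool_pos: [0.6298, 0.1845, 0.2508]
tool_rot: [-0.001, 3.14, 0.001]
contact_force: [0.6, 0.1, -0.0]
opening: 0.0219
grip_force: 59.1
```

{"op": "apply_moves", "data": {
  "rows": [0, -0.001, 0.02, 0, 0, 0, 0, -0.001, 0.035, 0, 0, 0, 0, -0.001, 0.046, 0, 0, 0, 0, -0.001, 0.053, 0, 0, 0, 0, -0.001, 0.053, 0, 0, 0, 0, -0.001, 0.053, 0, 0, 0]
}}

```text
t: 21.65
tool_pos: [0.6295, 0.1832, 0.2175]
tool_rot: [-0.0, -3.142, 0.0]
contact_force: [0.1, 0.1, -0.6]
opening: 0.0218
grip_force: 59.1
```

Clear so far, so I'll lower it to 0.2008.

{"op": "apply_moves", "data": {
  "rows": [-0.0005, 0.0005, 0.01, 0, 0, 0, -0.0005, 0.0005, 0.018, 0, 0, 0, -0.0005, 0.0005, 0.024, 0, 0, 0, -0.0005, 0.0005, 0.028, 0, 0, 0, -0.0005, 0.0005, 0.028, 0, 0, 0, -0.0005, 0.0005, 0.028, 0, 0, 0]
}}

```text
t: 22.25
tool_pos: [0.6299, 0.1836, 0.2009]
tool_rot: [-0.0, 3.141, 0.0]
contact_force: [-0.0, 0.0, 1.0]
opening: 0.0218
grip_force: 59.2
```

{"op": "apply_moves", "data": {
  "rows": [0, 0, 0, 0, 0, 0, 0, 0, 0, 0, 0, 0, 0, 0, 0, 0, 0, 0, 0, 0, 0, 0, 0, 0, 0, 0, 0, 0, 0, 0, 0, 0, -0.08, 0, 0, 0, 0, 0, -0.16, 0, 0, 0, 0, 0, -0.2, 0, 0, 0, 0, 0, -0.2, 0, 0, 0, 0, 0, -0.2, 0, 0, 0],
  "grip": 1
}}

```text
t: 23.25
tool_pos: [0.6299, 0.1836, 0.3212]
tool_rot: [0.0, 3.14, 0.0]
contact_force: [-0.2, -0.7, -0.4]
opening: 0.0854
grip_force: 0.0
```

{"op": "apply_moves", "data": {
  "rows": [0.323, -0.563, 0, 0, 0, 0, 0.323, -0.563, 0, 0, 0, 0, 0.323, -0.563, 0, 0, 0, 0, 0.323, -0.563, 0, 0, 0, 0, 0.323, -0.563, 0, 0, 0, 0, 0.323, -0.563, 0, 0, 0, 0, 0.323, -0.563, 0, 0, 0, 0, 0.323, -0.563, 0.08, 0, 0, 0, 0.323, -0.563, 0.16, 0, 0, 0, 0.323, -0.563, 0.235, 0, 0, 0, 0.323, -0.563, 0.235, 0, 0, 0, 0.323, -0.563, 0.235, 0, 0, 0, 0.323, -0.563, 0.235, 0, 0, 0]
}}

```text
t: 24.55
tool_pos: [0.4372, -0.1546, 0.182]
tool_rot: [-0.001, 3.139, -0.002]
contact_force: [0.4, -0.3, 0.1]
opening: 0.0853
grip_force: 0.0
```

Run:
```python
from h import *
D={n:ctrl.get_image(n) for n in("top","scene")}
for n in D:
    A=cloud(n,*D[n])
    for c in((.6304,.183),):
        m=(np.hypot(A[...,0]-c[0],A[...,1]-c[1])<.05)&(A[...,2]>.005)
        zt=np.percentile(A[m][:,2],98);t=m&(A[...,2]>zt-.004);print(n,t.sum(),np.round(A[t].mean(0),4))
o=ctrl.get_obs();print(o["tool_pos"])
```

```text
top 59 [0.6287 0.183  0.152 ]
scene 73 [0.6312 0.1855 0.152 ]
[ 0.43770205 -0.15481079  0.18285197]
```

The green tree is complete (tip at 152 mm). Next is the blue large section.

{"op": "apply_moves", "data": {
  "rows": [0.0015, 0.001, 0.05, 0, 0, 0, 0.0015, 0.001, 0.09, 0, 0, 0, 0.0015, 0.001, 0.111, 0, 0, 0, 0.0015, 0.001, 0.111, 0, 0, 0, 0.0015, 0.001, 0.111, 0, 0, 0]
}}

```text
t: 25.15
tool_pos: [0.436, -0.154, 0.1146]
tool_rot: [-0.0, 3.14, -0.002]
contact_force: [-0.7, 0.3, 0.0]
opening: 0.0855
grip_force: 0.0
```

{"op": "apply_moves", "data": {
  "rows": [0, 0, 0, 0, 0, 0, 0, 0, 0, 0, 0, 0, 0, 0, 0, 0, 0, 0, 0, 0, 0, 0, 0, 0, 0, 0, 0, 0, 0, 0, 0, 0, 0, 0, 0, 0, 0, 0, 0, 0, 0, 0, 0, 0, 0, 0, 0, 0],
  "grip": 0
}}

```text
t: 25.95
tool_pos: [0.4355, -0.1539, 0.1137]
tool_rot: [0.0, 3.141, -0.001]
contact_force: [-0.7, -0.2, 5.5]
opening: 0.022
grip_force: 59.3
```

{"op": "apply_moves", "data": {
  "rows": [0, 0, -0.08, 0, 0, 0, 0, 0, -0.16, 0, 0, 0, 0, 0, -0.24, 0, 0, 0, -0.3225, 0.0123, -0.24, 0, 0, 0, -0.3225, 0.0123, -0.24, 0, 0, 0, -0.3225, 0.0123, -0.24, 0, 0, 0, -0.3225, 0.0123, -0.24, 0, 0, 0, -0.3225, 0.0123, -0.24, 0, 0, 0, -0.3225, 0.0123, -0.16, 0, 0, 0, -0.3225, 0.0123, -0.11, 0, 0, 0, -0.3225, 0.0123, -0.09, 0, 0, 0, -0.3225, 0.0123, -0.09, 0, 0, 0, -0.3225, 0.0123, -0.09, 0, 0, 0]
}}

```text
t: 27.25
tool_pos: [0.629, -0.1465, 0.1685]
tool_rot: [0.0, 3.14, -0.001]
contact_force: [-0.0, -0.2, -0.5]
opening: 0.022
grip_force: 59.0
```

{"op": "apply_moves", "data": {
  "rows": [0, 0, 0.01, 0, 0, 0, 0, 0, 0.02, 0, 0, 0, 0, 0, 0.028, 0, 0, 0, 0, 0, 0.034, 0, 0, 0, 0, 0, 0.034, 0, 0, 0, 0, 0, 0.034, 0, 0, 0]
}}

```text
t: 27.85
tool_pos: [0.6285, -0.1463, 0.1466]
tool_rot: [0.0, -3.141, -0.0]
contact_force: [0.7, 0.5, -1.0]
opening: 0.022
grip_force: 59.0
```

{"op": "apply_moves", "data": {
  "rows": [-0.001, 0, 0.01, 0, 0, 0, -0.001, 0, 0.02, 0, 0, 0, -0.001, 0, 0.029, 0, 0, 0, -0.001, 0, 0.035, 0, 0, 0, -0.001, 0, 0.035, 0, 0, 0, -0.001, 0, 0.035, 0, 0, 0]
}}

```text
t: 28.45
tool_pos: [0.629, -0.1464, 0.1258]
tool_rot: [-0.0, -3.141, 0.0]
contact_force: [-2.5, -1.2, 3.4]
opening: 0.0224
grip_force: 59.4
```

{"op": "apply_moves", "data": {
  "rows": [0, 0, 0, 0, 0, 0, 0, 0, 0, 0, 0, 0, 0, 0, 0, 0, 0, 0, 0, 0, 0, 0, 0, 0, 0, 0, 0, 0, 0, 0, 0, 0, -0.08, 0, 0, 0, 0, 0, -0.16, 0, 0, 0, 0, 0, -0.24, 0, 0, 0, 0, 0, -0.24, 0, 0, 0, 0, 0, -0.24, 0, 0, 0],
  "grip": 1
}}

```text
t: 29.45
tool_pos: [0.6299, -0.1465, 0.2721]
tool_rot: [-0.0, 3.137, -0.002]
contact_force: [0.0, -0.2, -2.0]
opening: 0.0854
grip_force: 0.0
```

{"op": "apply_moves", "data": {
  "rows": [0.281, 0.2655, 0, 0, 0, 0, 0.281, 0.2655, 0, 0, 0, 0, 0.281, 0.2655, 0, 0, 0, 0, 0.281, 0.2655, 0, 0, 0, 0, 0.281, 0.2655, 0, 0, 0, 0, 0.281, 0.2655, 0.07, 0, 0, 0, 0.281, 0.2655, 0.15, 0, 0, 0, 0.281, 0.2655, 0.15, 0, 0, 0, 0.281, 0.2655, 0.15, 0, 0, 0, 0.281, 0.2655, 0.15, 0, 0, 0]
}}

```text
t: 30.45
tool_pos: [0.4617, 0.0127, 0.1816]
tool_rot: [0.0, 3.139, -0.001]
contact_force: [-0.0, 0.4, 0.1]
opening: 0.0853
grip_force: 0.0
```

Run:
```python
from h import *
D={n:ctrl.get_image(n) for n in("top","scene")}
for n in D:
    A=cloud(n,*D[n])
    for c in((.63,-.1465),):
        m=(np.hypot(A[...,0]-c[0],A[...,1]-c[1])<.05)&(A[...,2]>.005)
        zt=np.percentile(A[m][:,2],98);t=m&(A[...,2]>zt-.004);print(n,t.sum(),np.round(A[t].mean(0),4))
o=ctrl.get_obs();print(o["tool_pos"])
```

```text
top 47 [ 0.63   -0.1456  0.0786]
scene 38 [ 0.6303 -0.1428  0.078 ]
[0.46217775 0.0126483  0.18230842]
```

{"op": "apply_moves", "data": {
  "rows": [0.002, 0, 0.05, 0, 0, 0, 0.002, 0, 0.09, 0, 0, 0, 0.002, 0, 0.117, 0, 0, 0, 0.002, 0, 0.117, 0, 0, 0, 0.002, 0, 0.117, 0, 0, 0]
}}

```text
t: 31.05
tool_pos: [0.4604, 0.0128, 0.111]
tool_rot: [0.0, 3.14, -0.0]
contact_force: [0.5, -0.5, 0.3]
opening: 0.0858
grip_force: 0.0
```

{"op": "apply_moves", "data": {
  "rows": [0, 0, 0, 0, 0, 0, 0, 0, 0, 0, 0, 0, 0, 0, 0, 0, 0, 0, 0, 0, 0, 0, 0, 0, 0, 0, 0, 0, 0, 0, 0, 0, 0, 0, 0, 0, 0, 0, 0, 0, 0, 0, 0, 0, 0, 0, 0, 0],
  "grip": 0
}}

```text
t: 31.85
tool_pos: [0.4597, 0.0129, 0.1101]
tool_rot: [-0.0, 3.141, -0.0]
contact_force: [-1.8, 0.3, 5.9]
opening: 0.0219
grip_force: 59.0
```

{"op": "apply_moves", "data": {
  "rows": [0, 0, -0.08, 0, 0, 0, 0, 0, -0.16, 0, 0, 0, 0, 0, -0.24, 0, 0, 0, 0, 0, -0.265, 0, 0, 0, -0.282, -0.264, -0.265, 0, 0, 0, -0.282, -0.264, -0.265, 0, 0, 0, -0.282, -0.264, -0.265, 0, 0, 0, -0.282, -0.264, -0.265, 0, 0, 0, -0.282, -0.264, -0.265, 0, 0, 0, -0.282, -0.264, -0.265, 0, 0, 0, -0.282, -0.264, -0.2, 0, 0, 0, -0.282, -0.264, -0.158, 0, 0, 0, -0.282, -0.264, -0.158, 0, 0, 0, -0.282, -0.264, -0.158, 0, 0, 0, -0.282, -0.264, -0.158, 0, 0, 0]
}}

```text
t: 33.35
tool_pos: [0.6292, -0.1453, 0.2063]
tool_rot: [-0.001, 3.139, -0.001]
contact_force: [0.7, 0.5, -0.8]
opening: 0.0219
grip_force: 59.1
```

{"op": "apply_moves", "data": {
  "rows": [0, 0, 0.015, 0, 0, 0, 0, 0, 0.025, 0, 0, 0, 0, 0, 0.033, 0, 0, 0, 0, 0, 0.04, 0, 0, 0, 0, 0, 0.04, 0, 0, 0, 0, 0, 0.04, 0, 0, 0]
}}

```text
t: 33.95
tool_pos: [0.6286, -0.1454, 0.1802]
tool_rot: [0.0, -3.141, -0.0]
contact_force: [-0.7, 0.0, -0.0]
opening: 0.022
grip_force: 59.1
```

{"op": "apply_moves", "data": {
  "rows": [0, 0, 0.01, 0, 0, 0, 0, 0, 0.018, 0, 0, 0, 0, 0, 0.025, 0, 0, 0, 0, 0, 0.03, 0, 0, 0, 0, 0, 0.03, 0, 0, 0, 0, 0, 0.03, 0, 0, 0]
}}

```text
t: 34.55
tool_pos: [0.6286, -0.1454, 0.1622]
tool_rot: [0.0, -3.142, 0.0]
contact_force: [1.1, -0.0, 0.1]
opening: 0.022
grip_force: 59.1
```

{"op": "apply_moves", "data": {
  "rows": [0, 0, 0, 0, 0, 0, 0, 0, 0, 0, 0, 0, 0, 0, 0, 0, 0, 0, 0, 0, 0, 0, 0, 0, 0, 0, 0, 0, 0, 0, 0, 0, -0.08, 0, 0, 0, 0, 0, -0.16, 0, 0, 0, 0, 0, -0.24, 0, 0, 0, 0.28, 0, -0.24, 0, 0, 0, 0.28, 0, -0.24, 0, 0, 0, 0.28, 0, -0.24, 0, 0, 0, 0.28, 0, -0.24, 0, 0, 0, 0.28, 0, -0.24, 0, 0, 0, 0.28, 0, -0.24, 0, 0, 0],
  "grip": 1
}}

```text
t: 35.95
tool_pos: [0.4609, -0.1455, 0.3068]
tool_rot: [0.0, 3.14, -0.001]
contact_force: [0.5, 1.2, 0.3]
opening: 0.0851
grip_force: 0.0
```

Run:
```python
from h import *
D={n:ctrl.get_image(n) for n in("top","scene")}
for n in D:
    A=cloud(n,*D[n])
    for c in((.63,-.1465),(.6304,.183)):
        m=(np.hypot(A[...,0]-c[0],A[...,1]-c[1])<.05)&(A[...,2]>.005)
        zt=np.percentile(A[m][:,2],98);t=m&(A[...,2]>zt-.004);print(n,t.sum(),np.round(A[t].mean(0),4))
cv2.imwrite("pics/fin.png",D["scene"][0])
```

```text
top 50 [ 0.6278 -0.1451  0.114 ]
top 54 [0.6292 0.183  0.152 ]
scene 44 [ 0.6288 -0.1421  0.1134]
scene 68 [0.6307 0.1862 0.1524]
```

View pics/fin.png

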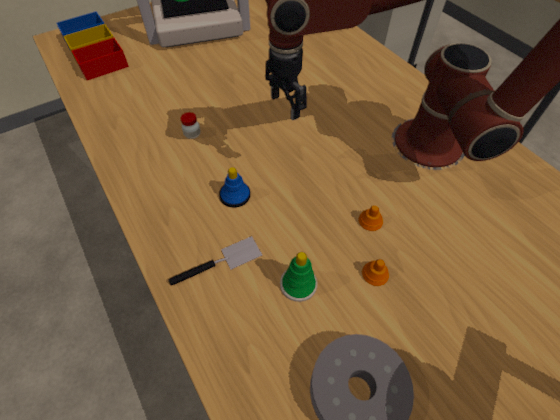

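Both trees are upright and seated: blue at (235,185) with its tip at 114 mm, green at (299,275) with its tip at 152 mm. The spool, scraper and jar haven't moved, so I'm handing in.

```bash
python3 -c "
from station import ctrl
print(ctrl.finish_job())"
```

```text
the job is handed in; nothing more can be done
None
```

I stacked both trees fully home on their stands, released them, and handed the job in at about 36 s; the final check put the tips at 152 mm (green) and 114 mm (blue) as expected, but no verdict came back.

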